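Feed a blank into a drill jig with its sprung lever, then seat and hold the jig plate

TASK

Load the drill jig: swing its red-knobbed feed lever right round to its stop so that the pusher slides the brass blank into the nest, and let the lever spring all the way back. Then pick up the loose aluminium jig plate by its black grip, slide it over the jig's two locating pins (bush tongue over the nest) until it drops on, and press it down against the springs until it lies fully home on its rails. Finish there, still holding the plate pressed down, ready for drilling; move the blank only with the lever and leave the other things on the bench where they are.

Things in the scene. Friction and masses are not known exactly. Their poses are not given: they have to be found in the camera images.
- drill_jig: the drill jig, fixed to the bench: green-grey base on rubber feet, with a ground steel bed, 150 x 88 mm (x -122 to +28, y -44 to +44) and a wing at its +y side (x -82 to -12, out to y = +60). Origin on the bench surface, midway between its two locating pins; z up, x points away from the lever's handle. The bed's top is 40 mm above the origin
- seat (a point): point on the jig midway between the two locating pins, level with the tops of the steel rest rails (44.5 mm above the bench), axes as the jig's. Round each pin a sprung brass collar, 16 mm wide, stands 5 mm above its rail; pushing both collars down flush takes 5 N at first and 13 N at the end
- nest (a point): point on the bed top in the middle of the nest, 36 mm from the seat towards -x of the jig, where the blank has to lie; two small stop pins (3.5 mm high) at its -y side catch the blank
- brass_blank: loose round brass blank, 24 mm across and 4 mm thick, lying on the jig's bed in front of the pusher arm; origin in the middle of its underside
- feed_lever (a joint): angle of the sprung feed lever, rad: 0 at rest, about 0.65 at its stop, where the blank is pushed up against the nest's stop pins; grows clockwise seen from above (the red knob then travels towards +y of the jig); a spring brings it back to 0 when let go; holding the knob at the stop takes about 5 N
- feed_lever_hinge (a point): the lever's upright pivot axis, on the jig's bed top, 106 mm from the seat towards -x of the jig; axes as the jig's
- lever_knob (a point): centre of the red ball knob, 22 mm across, on an upright 10 mm post at the end of the lever's handle, 65 mm from the pivot axis; 92 mm above the bench; at rest it lies at 215 degrees from the jig's x axis, seen from the pivot (counter-clockwise from above), and moves clockwise
- jig_plate: loose aluminium jig plate, 0.27 kg, 15 mm thick, lying flat on the bench. Origin: middle of the underside of its main part (48 mm in x, 84 mm in y); a rounded tongue 34 mm wide runs out to x = -53 mm. Two blind holes beneath, 10 mm wide, 12.5 mm deep, at y = +30 and -30 mm, fit the pins. Home: its origin meets the seat, its x axis along the jig's
- grip (a point): middle of the black grip bar on top of the jig plate, 42 mm above its underside and 2 mm from its origin in x: bar 38 mm long in the plate's x, 16 mm thick in its y, from 15 to 59 mm above the underside; take it across the 16 mm
- bush (a point): axis of the drill bush at the underside of the jig plate, 36 mm from the plate's origin towards -x of the plate
- brass_block: bystander: loose yellow brass block 21 x 66 x 20 mm; leave it
- chain_pliers: bystander: loose chain-nose pliers with yellow grips, 138 mm long; leave them
- pin_left (a point): tip of the jig's +y locating pin, 12 mm above the rails, 30 mm from the seat in y (the other pin is its mirror image at y = -30 mm). Pins are 8 mm thick, tapered over the last 5 mm to 3 mm

How it is judged:
By the outcome, as a careful person would: the job done as asked, in the order asked, and still so for the second after the job is handed in, while the arm keeps its last pose, push and grip.
It also fails if it takes over 51 s, if anything falls off the work surface, if the arm or the gripper's body presses on something with over 40 N, if the wrist force passes 120 N, or if a joint passes its speed limit or range.

ROBOT

A 6-joint arm with a two-finger parallel gripper is mounted at the origin on a cart in front of the work surface, level with it; the furniture and walls round the work are solid. World frame = base frame: x ahead of the robot, y to its left, z up, the work surface at z = 0. Lengths are in m, angles in degrees, forces in N, time in s.
With the tool pointing down it reaches from about 0.4 to 0.825 m from the base axis. Payload 7 kg.
Tool frame: the origin (TCP) lies on the centre line of the jaws, within the pads' length; the fingertips stand 8 mm ahead of it and the grasp point (between the pads) lies 11 mm behind it (r.tcp_to_tips is the distance from the TCP to the fingertips, in m); z points along the fingers, y is the direction in which the jaws open and shut (so a half turn about z gives the same grasp; the last joint's range is limited). The gripper opens to 88 mm and grips with 3 to 60 N. Pads are 19 mm wide; open, the fingers measure 130 mm over their backs; the gripper's body (78 mm by 193 mm) begins 47 mm behind the grasp point.
Start: joints at [-50.93, 20.546, 0.682, 0, -70.136, -16.507], TCP at [0.259, -0.623, 0.235] pointing down, gripper open.
Joint ranges: [-176.03, 176.03], [-82.01, 121.73], [-58.28, 71.71], [-173.87, 95.51], [-174.79, -0.11], [-173.66, 173.66]. Speed limits (degrees/s): [136.94, 136.94, 172.46, 180, 180, 180].

INTERFACE

Orientations are given as [roll, pitch, yaw] about the fixed x, y, z axes, in that order (R = Rz(yaw) Ry(pitch) Rx(roll)).
In Python, from plant import r gives the robot as it stands.
- The arm moves only by the tool drive_tool, never from a script. Its argument "plan" is text: rows parted by semicolons, each of 4 numbers parted by spaces: the shift along the tool's x, y, z in cm, then the turn about the tool's z in rad. A call has 1 to 8 rows; each row is the pose to reach, as a shift and turn from the pose commanded when the call began, along the tool's axes at that moment; what a row does not reach only later rows make up. A row lasts 1/8 s, in which the tool goes at most 62.5 mm and 10.7 degrees, less where a joint would pass 70% of its speed; a pose out of reach is approached as far as the arm can. A call with a gripper value outside its range is refused whole. "fingers" is the closure, from -1 (fully open) to 1 (shut), set as the call begins (left out, the last holds). The fingers move at their own pace and stop on an object; "squeeze" is the grip in N (left out, the last holds). Time passes only in rows, so rows that repeat a pose let the fingers close. It gives the time, the measured TCP pose, the force and the opening at its end, in the units of the state.
- r.get_state(): the state, without advancing time (a new reading comes with each control period).
- r.capture(name): name is "scene" or "top" or "wrist"; returns a dict with "frame" (420x560x3 uint8, red, green, blue), "fovy" (degrees; the focal length in pixels is half the picture's height over the tangent of half this angle, whatever the lens; pixels are square), "cx", "cy" (the principal point, pixels), "rvec" (rotation vector, rad) and "tvec" (3), from world to camera coordinates, as OpenCV has them. Camera axes: x right, y down, z forward; pixel columns grow to the right and rows downward; lengths in m; the calibration is good to about 2 mm. A picture is of the moment at which its call begins. There is no depth.
- r.close_job(): hands the job in, once; it reports no verdict.
The state is a dict: "time_s": time; "joints": joint angles; "qd": joint speeds; "joint_torque": joint torques, N m; "tcp_pos": TCP position; "eef_rot": TCP orientation; "contact_force": force on the tool from outside, world axes, zero at the start; "moment": the same for the moment, N m; "gripper_width": finger opening in m.
Only numpy, scipy, OpenCV 4.12 (cv2) and the standard library are available. Lean on these libraries where they do the work, as an engineer would, in place of code of your own. Each camera call takes 0.05 s, during which the arm holds its last target. There are 200 camera calls.

## Working session

There is one attempt and no reset: what is moved stays moved. The work goes in short steps, Python scripts to look and compute and a tool call to move; the robot and the scene stay as the last step left them, time stands still between calls to the robot, and variables do not carry over. Pictures are saved under pics/ and viewed, about 8 in all and at most 12, crops included, and the job is handed in when it is done.

Besides the shell and the picture viewer there is one more tool, called after "Request:" by a JSON object that holds its "op" and its "data", one argument or row to a line. drive_tool: Moves the arm, as the interface text tells. Its arguments: {"type":"object","properties":{"plan":{"type":"string"},"fingers":{"type":"number"},"squeeze":{"type":"number"}},"required":["plan"]}

```bash
mkdir -p pics; ls; cat > h.py <<'E'
import numpy as np, cv2
from plant import r
def cap(n):
    c=r.capture(n); f=c["frame"]; h=f.shape[0]
    F=h/2/np.tan(np.radians(c["fovy"])/2)
    c["K"]=np.array([[F,0,c["cx"]],[0,F,c["cy"]],[0,0,1.]])
    c["R"]=cv2.Rodrigues(np.array(c["rvec"],float))[0]; c["t"]=np.array(c["tvec"],float); return c
def ray(c,u,v,z):
    d=c["R"].T@np.linalg.inv(c["K"])@[u,v,1]; o=-c["R"].T@c["t"]
    return o+d*(z-o[2])/d[2]
def proj(c,p):
    q=c["K"]@(c["R"]@np.array(p,float)+c["t"]); return q[:2]/q[2]
E
python3 - <<'E'
from h import *
import pickle
im=[]
for n in ("scene","top","wrist"):
    c=cap(n); pickle.dump({k:c[k] for k in("K","R","t","frame")},open(n+"0.pkl","wb"))
    cv2.imwrite(f"pics/{n}0.png",c["frame"][:,:,::-1]); print(n,c["fovy"],-c["R"].T@c["t"],c["R"][2])
print(r.get_state())
E
```

```text
pics
scene 55.5451843088119 [-0.12355008 -0.6223863   0.5271679 ] [ 0.69225199  0.55488073 -0.46140499]
top 48.8667076907909 [ 0.41088993 -0.07833221  1.21708026] [ 0.10006142  0.01449666 -0.99487565]
wrist 59.408571079732695 [ 0.19684621 -0.64950311  0.38396191] [ 0.23253043  0.09949814 -0.96748629]
{'time_s': 0.15, 'joints': array([-5.09303011e+01,  2.05827878e+01,  6.44901295e-01, -1.45756779e-02,
       -7.01354667e+01, -1.65059812e+01]), 'qd': array([ 0.0069931 , -0.14567081,  0.22448726,  0.03579659, -0.03388979,
        0.05824047]), 'joint_torque': array([-1.18614451e-03, -5.83277822e+01,  2.93290275e+01,  7.00117394e+00,
        8.77404265e-03, -8.60996215e-05]), 'tcp_pos': array([ 0.25882825, -0.62300826,  0.23382225]), 'eef_rot': array([ 1.79925776e+02, -7.70354122e-03, -1.57441239e+02]), 'contact_force': array([-0.38243182,  0.55560467,  0.23008963]), 'moment': array([ 0.05178405, -0.00366577, -0.04657229]), 'gripper_width': 0.08757509716085211}
```

View pics/top0.png

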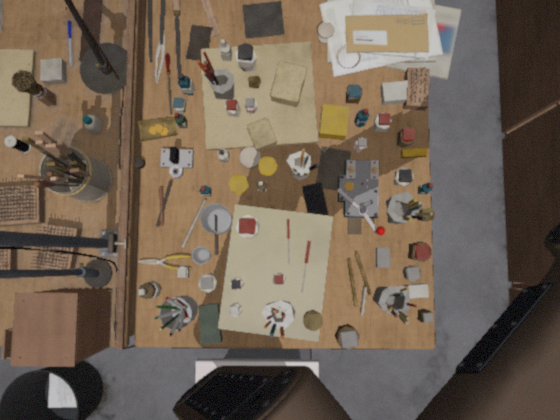

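View pics/scene0.png

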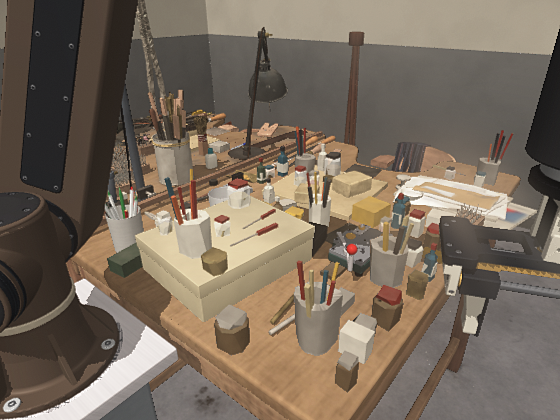

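```bash
python3 - <<'E'
from h import *
import pickle
c=pickle.load(open("top0.pkl","rb")); f=c["frame"][:,:,::-1]
a=cv2.resize(f[145:245,325:405],None,fx=5,fy=5,interpolation=cv2.INTER_CUBIC)
b=cv2.resize(f[132:182,140:220],None,fx=5,fy=5,interpolation=cv2.INTER_CUBIC)
b=np.vstack([b,np.zeros((250,400,3),np.uint8)])
cv2.imwrite("pics/crop1.png",np.hstack([a,b]))
for u,v in((381,231),(360,190),(177,157),(255,370)): print(u,v,ray(c,u,v,0.04))
E
```

```text
381 231 [ 0.48098867 -0.31778148  0.04      ]
360 190 [ 0.58619544 -0.26611613  0.04      ]
177 157 [0.67272065 0.20709211 0.04      ]
255 370 [1.35979429e-01 1.03293237e-05 4.00000000e-02]
```

View pics/crop1.png

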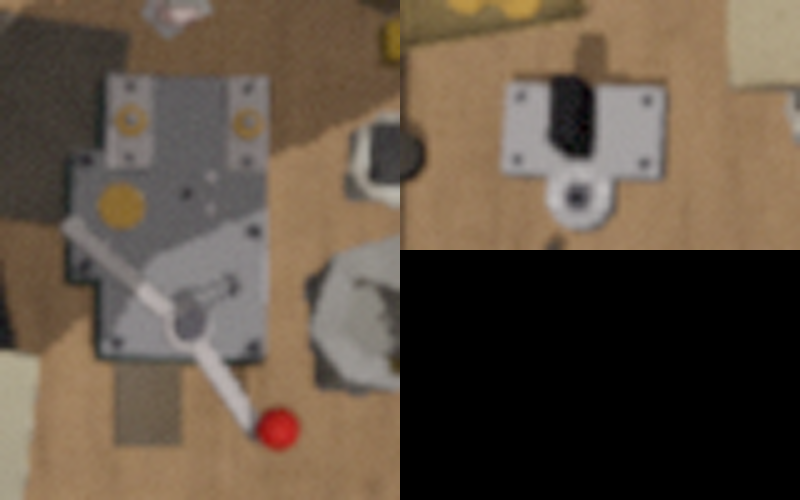

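```bash
cat >> h.py <<'E'
from scipy.optimize import least_squares
def fit(c,pts,px,x0):
    "planar pose (x,y,yaw) from model points and pixels"
    pts=np.array(pts,float)
    def w(p):
        C,S=np.cos(p[2]),np.sin(p[2]); return np.c_[p[0]+C*pts[:,0]-S*pts[:,1],p[1]+S*pts[:,0]+C*pts[:,1],pts[:,2]]
    f=lambda p:np.ravel([proj(c,q)-u for q,u in zip(w(p),px)])
    s=least_squares(f,x0,loss="soft_l1"); return s.x,s.fun.reshape(-1,2)
E
python3 - <<'E'
from h import *
import pickle
c=pickle.load(open("top0.pkl","rb"))
A=lambda u,v:((u+.5)/5-.5+325,(v+.5)/5-.5+145)
B=lambda u,v:((u+.5)/5-.5+60,(v+.5)/5-.5+132)
J=[((0,.03,.052),A(132,121)),((0,-.03,.052),A(247,123)),((-.07-.036,0,.055),A(188,320)),((.028,.044,.04),A(108,75)),((.028,-.044,.04),A(269,76)),((-.122,-.044,.04),A(265,356))]
K=np.radians(215);J.append(((-.106+.065*np.cos(K),.065*np.sin(K),.092),A(278,429)))
P=[((.024,.042,.015),B(503,82)),((.024,-.042,.015),B(666,86)),((-.024,-.042,.015),B(664,180)),((-.024,.042,.015),B(503,178)),((-.036,0,.015),B(577,196))]
for M,x0 in((J,[.63,-.27,0]),(P,[.67,.2,0])):
    x,e=fit(c,[m[0] for m in M],[m[1] for m in M],x0); print(x[:2],np.degrees(x[2]));print(e.round(1))
u,v=A(122,207);print("blank",ray(c,u,v,.044))
E
```

```text
[ 0.63928602 -0.27129194] -1.4456737782822016
[[-0.3 -0.4]
 [ 0.3 -0.2]
 [ 0.   1.3]
 [-1.5 -1.1]
 [ 0.5 -0.5]
 [ 0.9  1.4]
 [-0.3  0.1]]
[0.67622229 0.21512443] -1.032882829367465
[[ 0.7  0.6]
 [-0.4  0.4]
 [-0.7 -0.7]
 [-0.1 -0.8]
 [ 0.7  0.3]]
blank [ 0.59593516 -0.23754037  0.044     ]
```

View pics/wrist0.png

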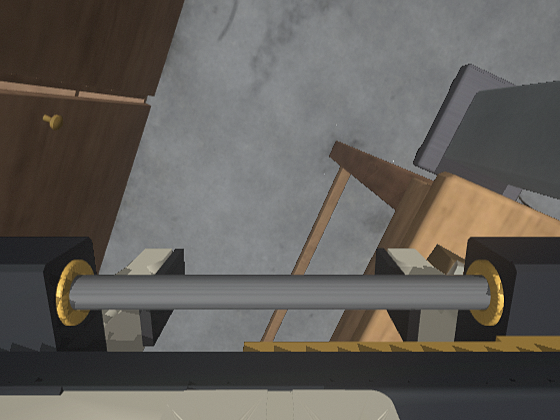

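```bash
cat >> h.py <<'E'
def to(x,y,z,yaw,base=None):
    "shift (cm) and turn (rad) along tool axes to reach TCP x,y,z,yaw(deg)"
    s=r.get_state(); p=s["tcp_pos"]; w=s["eef_rot"][2]
    if base is not None: p,w=np.array(base[:3]),base[3]
    a=np.radians(w); d=np.array([x,y,z])-p
    X=np.array([np.cos(a),np.sin(a)]); Y=np.array([np.sin(a),-np.cos(a)])
    print("shift cm",(100*np.array([d[:2]@X,d[:2]@Y,-d[2]])).round(2),"turn",round(-np.radians((yaw-w+180)%360-180),4))
def st():
    s=r.get_state(); print(s["time_s"],s["tcp_pos"].round(4),s["eef_rot"].round(2),s["contact_force"].round(1),s["gripper_width"].round(4))
E
python3 - <<'E'
from h import *
import pickle
c=pickle.load(open("wrist0.pkl","rb"))
a=np.radians(-157.44);X=np.array([np.cos(a),np.sin(a)]); Y=np.array([np.sin(a),-np.cos(a)])
for u,v in((280,100),(280,0),(0,100),(280,240)):
    for z in(0,.234):
        g=ray(c,u,v,z)[:2]-[.2588,-.623]; print(u,v,z,g@X,g@Y)
t=pickle.load(open("top0.pkl","rb"))
for z in (0,.1): print("cup",ray(t,403,208,z),ray(t,388,208,z))
s=pickle.load(open("scene0.pkl","rb"))
for p in((.479,-.305,.092),(.53,-.36,0),(.53,-.36,.1)): print(proj(s,p))
cv2.imwrite("pics/crop2.png",cv2.resize(s["frame"][180:360,290:470,::-1],None,fx=3.3,fy=3.3,interpolation=cv2.INTER_CUBIC))
to(.54,-.28,.32,178.6)
E
```

```text
280 100 0 0.08268621145256472 0.000990934802915712
280 100 0.234 0.07335862351185804 -4.3502853152541545e-05
280 0 0 0.17239752147921256 0.0009872154168001398
280 0 0.234 0.10839668105172537 -4.49555135215764e-05
0 100 0 0.08275681603743384 -0.27805480493037626
0 100 0.234 0.07338619915986154 -0.10902887696178738
280 240 0 -0.06474872133560837 0.0009970473816060367
280 240 0.234 0.01577576515337431 -4.1115496599540585e-05
cup [ 0.54420666 -0.38497931  0.        ] [ 0.5441765  -0.34552562  0.        ]
cup [ 0.53325285 -0.359784    0.1       ] [ 0.53322516 -0.32357198  0.1       ]
[351.2712359  249.16050547]
[383.14862545 284.42985142]
[388.69341843 244.23633513]
shift cm [-39.12  20.89  -8.62] turn 0.4182
```

View pics/crop2.png

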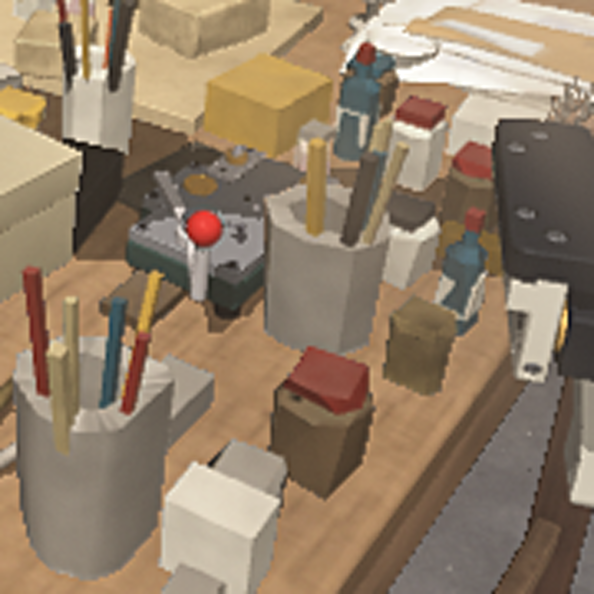

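```bash
python3 -c "
from h import *
to(.60,-.30,.32,178.6)"
```

```text
shift cm [-43.9   16.74  -8.62] turn 0.4182
```

Request:
{"op": "drive_tool", "data": {
  "plan": "-3 1 -5 0.1; -43.9 16.7 -8.6 0.418; -43.9 16.7 -8.6 0.418; -43.9 16.7 -8.6 0.418; -43.9 16.7 -8.6 0.418; -43.9 16.7 -8.6 0.418; -43.9 16.7 -8.6 0.418; -43.9 16.7 -8.6 0.418",
  "fingers": 0.32,
  "squeeze": 20
}}

```text
time_s: 1.15
tcp_pos: [0.5981, -0.3021, 0.3203]
eef_rot: [180.0, -0.0, 178.6]
contact_force: [0.6, -0.3, -0.3]
gripper_width: 0.0299
```

Request:
{"op": "drive_tool", "data": {
  "plan": "0 0 0 0; 0 0 0 0; 0 0 0 0"
}}

```text
time_s: 1.52
tcp_pos: [0.5962, -0.3046, 0.3201]
eef_rot: [180.0, -0.0, 178.6]
contact_force: [-0.2, -0.2, -0.1]
gripper_width: 0.0295
```

```bash
python3 - <<'E'
from h import *
import pickle
st()
c=cap("wrist"); pickle.dump({k:c[k] for k in("K","R","t","frame")},open("wrist1.pkl","wb"))
cv2.imwrite("pics/w1.png",cv2.resize(c["frame"][:,:,::-1],(800,600),interpolation=cv2.INTER_CUBIC)); print(-c["R"].T@c["t"])
E
```

```text
Traceback (most recent call last):
  File "h.py", line 29, in st
    s=r.get_state(); print(s["time_s"],s["tcp_pos"].round(4),s["eef_rot"].round(2),s["contact_force"].round(1),s["gripper_width"].round(4))
                                                                                                               ^^^^^^^^^^^^^^^^^^^^^^^^
AttributeError: 'float' object has no attribute 'round'
```

```bash
sed -i 's/s\["gripper_width"\].round(4)/round(float(s["gripper_width"]),4)/' h.py; python3 - <<'E'
from h import *
import pickle
st()
c=cap("wrist"); pickle.dump({k:c[k] for k in("K","R","t","frame")},open("wrist1.pkl","wb"))
cv2.imwrite("pics/w1.png",cv2.resize(c["frame"][:,:,::-1],(800,600),interpolation=cv2.INTER_CUBIC)); print(-c["R"].T@c["t"])
E
```

```text
1.525 [ 0.5962 -0.3046  0.3201] [ 1.8000e+02 -2.0000e-02  1.7855e+02] [-0.2 -0.2 -0.1] 0.0295
[ 0.52899174 -0.30329263  0.47040206]
```

View pics/w1.png

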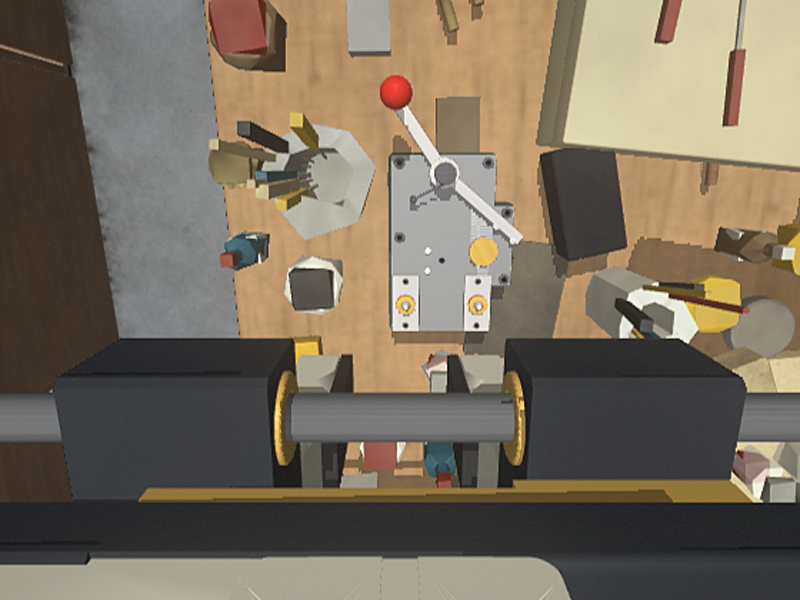

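```bash
python3 - <<'E'
from h import *
import pickle
c=pickle.load(open("wrist1.pkl","rb"))
A=lambda u,v:((u+.5)*.7-.5,(v+.5)*.7-.5)
K=np.radians(215)
J=[((0,.03,.0565),A(478,306)),((0,-.03,.0565),A(405,306)),((-.106,0,.058),A(445,174)),((.028,-.044,.04),A(390,331)),((-.122,-.044,.04),A(390,154)),((-.106+.065*np.cos(K),.065*np.sin(K),.092),A(396,92))]
x,e=fit(c,[m[0] for m in J],[m[1] for m in J],[.63,-.27,0]); print(x[:2],np.degrees(x[2]));print(e.round(1))
x,e=fit(c,[m[0] for m in J[:2]],[m[1] for m in J[:2]],[.63,-.27,0]); print("pins",x[:2],np.degrees(x[2]))
print("knob",ray(c,*A(396,92),.092),"blank",ray(c,*A(484,251),.044))
print("cup edge",ray(c,*A(375,172),.1),ray(c,*A(345,130),.1),ray(c,*A(288,120),.1),"brush",ray(c,*A(300,113),.155),ray(c,*A(320,145),.12),"box edge",ray(c,*A(563,140),.09))
t=pickle.load(open("top0.pkl","rb"))
B=lambda u,v:((u+.5)/5-.5+325,(v+.5)/5-.5+145)
print("knob top",ray(t,*B(278,429),.092))
E
```

```text
[ 0.64082837 -0.27059033] -1.5486924213300512
[[ 0.7  0.6]
 [ 0.3  0.6]
 [ 0.3 -0.8]
 [-0.9  1.6]
 [-1.4 -1.7]
 [ 0.2 -0.1]]
pins [ 0.64012181 -0.27119333] -1.5036511471191705
knob [ 0.4806806  -0.30375865  0.092     ] blank [ 0.59786601 -0.23525777  0.044     ]
cup edge [ 0.5324648  -0.31949067  0.1       ] [ 0.50464992 -0.33857088  0.1       ] [ 0.49733515 -0.37625054  0.1       ] brush [ 0.49846013 -0.35832928  0.155     ] [ 0.51466103 -0.35308992  0.12      ] box edge [ 0.5144268  -0.18909532  0.09      ]
knob top [ 0.47934797 -0.30529414  0.092     ]
```

```bash
python3 - <<'E'
from h import *
import pickle
c=pickle.load(open("wrist1.pkl","rb"))
A=lambda u,v:((u+.5)*.7-.5,(v+.5)*.7-.5)
b=ray(c,*A(540,145),0)
for h in(.06,.08,.1,.12): print("box",h,b,ray(c,*A(563,140),h))
s=c["K"]
to(.476,-.3005,.20,150)
to(.476,-.3005,.09,150)
a=np.radians(150)
X=np.array([np.cos(a),np.sin(a)]); Y=np.array([np.sin(a),-np.cos(a)])
k=lambda q:np.array([.534,-.2682])+.065*np.array([np.cos(np.radians(213.5)-q),np.sin(np.radians(213.5)-q)])
for q in(.1,.2,.3,.4,.5,.6,.65,.7):
    d=k(q)-k(0); print(q,(100*d@X).round(2),(100*d@Y).round(2),k(q))
E
```

```text
box 0.06 [ 0.51458226 -0.18158634  0.        ] [ 0.51327816 -0.18008927  0.06      ]
box 0.08 [ 0.51458226 -0.18158634  0.        ] [ 0.51404392 -0.1860933   0.08      ]
box 0.1 [ 0.51458226 -0.18158634  0.        ] [ 0.51480969 -0.19209734  0.1       ]
box 0.12 [ 0.51458226 -0.18158634  0.        ] [ 0.51557545 -0.19810137  0.12      ]
shift cm [12.02  0.12 12.03] turn 0.498
shift cm [12.02  0.12 23.03] turn 0.498
0.1 0.57 0.32 [ 0.47648659 -0.29848545]
0.2 1.1 0.69 [ 0.47375042 -0.29259238]
0.3 1.59 1.12 [ 0.47161624 -0.2864556 ]
0.4 2.04 1.59 [ 0.47010538 -0.28013642]
0.5 2.43 2.1 [ 0.46923294 -0.27369797]
0.6 2.78 2.65 [ 0.46900762 -0.26720458]
0.65 2.93 2.94 [ 0.4691386  -0.26395756]
0.7 3.07 3.24 [ 0.46943169 -0.26072115]
```

Request:
{"op": "drive_tool", "data": {
  "plan": "12 0.1 8 0.498; 12 0.1 10 0.498; 12 0.1 12 0.498; 12 0.1 12 0.498; 12 0.1 12 0.498; 12 0.1 12 0.498",
  "fingers": -0.1
}}

```text
time_s: 2.33
tcp_pos: [0.4783, -0.3005, 0.2015]
eef_rot: [180.0, 0.1, 150.1]
contact_force: [0.4, -1.0, -0.1]
gripper_width: 0.0482
```

```bash
python3 - <<'E'
from h import *
st(); to(.476,-.3015,.20,150); to(.476,-.3015,.09,150); c=cap("wrist")
A=c["frame"][:,:,::-1]
cv2.imwrite("pics/w2.png",A)
E
```

```text
2.325 [ 0.4783 -0.3005  0.2015] [1.7998e+02 1.4000e-01 1.5012e+02] [ 0.4 -1.  -0.1] 0.0482
shift cm [ 0.15 -0.2   0.15] turn 0.002
shift cm [ 0.15 -0.2  11.15] turn 0.002
```

View pics/w2.png

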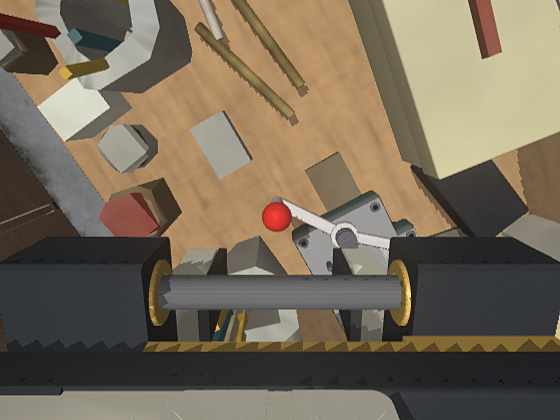

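Request:
{"op": "drive_tool", "data": {
  "plan": "0.15 -0.2 4 0; 0.15 -0.2 7 0; 0.15 -0.2 9 0; 0.15 -0.2 11 0; 0.15 -0.2 11.1 0; 0.15 -0.2 11.1 0"
}}

```text
time_s: 3.12
tcp_pos: [0.4756, -0.3011, 0.09]
eef_rot: [180.0, 0.1, 150.1]
contact_force: [0.1, -0.8, 0.1]
gripper_width: 0.0481
```

Request:
{"op": "drive_tool", "data": {
  "plan": "0 0 0 0; 0 0 0 0; 0 0 0 0",
  "fingers": 0.4
}}

```text
time_s: 3.5
tcp_pos: [0.4749, -0.301, 0.0896]
eef_rot: [180.0, 0.0, 150.1]
contact_force: [-0.3, 0.2, -0.6]
gripper_width: 0.0276
```

Now swing along the arc.

Request:
{"op": "drive_tool", "data": {
  "plan": "0.6 0.4 0 0; 1.1 0.8 0 0; 1.6 1.2 0 0; 2.0 1.7 0 0; 2.4 2.2 0 0; 2.8 2.75 0 0; 2.9 2.9 0 0; 2.9 2.9 0 0"
}}

```text
time_s: 4.5
tcp_pos: [0.4598, -0.2613, 0.0889]
eef_rot: [-179.8, -0.3, 150.0]
contact_force: [-10.6, -5.2, 7.1]
gripper_width: 0.0265
```

```bash
python3 - <<'E'
from h import *
import pickle
st()
c=cap("scene");d=cap("top")
a=cv2.resize(c["frame"][200:300,310:410,::-1],(400,400),interpolation=cv2.INTER_CUBIC)
b=cv2.resize(d["frame"][150:250,325:425,::-1],(400,400),interpolation=cv2.INTER_CUBIC)
cv2.imwrite("pics/a3.png",np.hstack([a,b]))
E
```

```text
4.5 [ 0.4598 -0.2613  0.0889] [-179.81   -0.35  150.04] [-10.6  -5.2   7.1] 0.0265
```

View pics/a3.png

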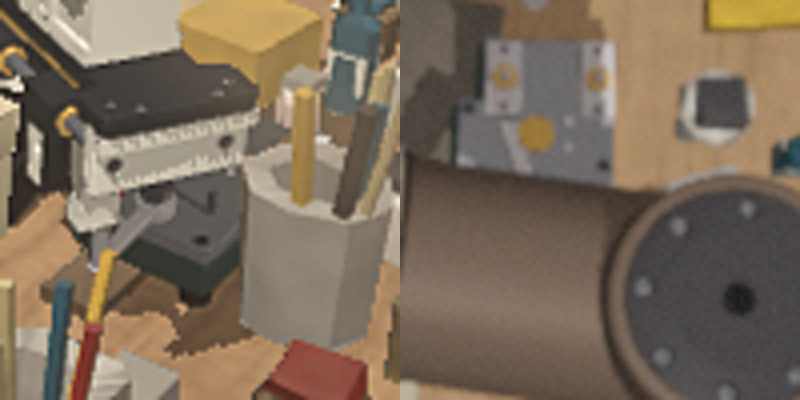

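Request:
{"op": "drive_tool", "data": {
  "plan": "0.2 0.35 0 0; 0.2 0.35 0 0; 0.2 0.35 0 0"
}}

```text
time_s: 4.97
tcp_pos: [0.4596, -0.2574, 0.0888]
eef_rot: [-179.8, -0.4, 150.0]
contact_force: [-10.9, -4.7, 7.6]
gripper_width: 0.0263
```

```bash
cat > look.py <<'E'
from h import *
import sys
st()
d=cap("top")["frame"]
g=d[150:200,335:385].astype(int)
m=(g[:,:,0]-g[:,:,2]>70)
n,l,s,ct=cv2.connectedComponentsWithStats(m.astype(np.uint8))
for i in range(1,n):
    if s[i,4]>8: print("brass",s[i,4],(ct[i]+[335,150]).round(2))
E
python3 look.py
```

```text
4.975 [ 0.4596 -0.2574  0.0888] [-179.8    -0.38  150.03] [-10.9  -4.7   7.6] 0.0263
brass 47 [359.98 182.83]
```

Request:
{"op": "drive_tool", "data": {
  "plan": "0.15 0.35 0 0; 0.15 0.35 0 0; 0.15 0.35 0 0"
}}

```text
time_s: 5.4
tcp_pos: [0.4595, -0.2536, 0.0887]
eef_rot: [-179.8, -0.4, 150.0]
contact_force: [-11.8, -3.9, 9.2]
gripper_width: 0.0264
```

```bash
python3 look.py; python3 -c "
from h import *
import pickle
c=pickle.load(open('top0.pkl','rb'));print(proj(c,(.604,-.270,.044)),proj(c,(.640,-.241,.0495)),proj(c,(.640,-.301,.0495)))"
```

```text
5.4 [ 0.4595 -0.2536  0.0887] [-179.78   -0.42  150.02] [-11.8  -3.9   9.2] 0.0264
brass 50 [361.48 182.74]
[361.66261602 182.88493639] [350.42680278 168.6186231 ] [373.95344206 168.60746935]
```

Near the stop; a bit more.

Request:
{"op": "drive_tool", "data": {
  "plan": "0.1 0.3 0 0; 0.1 0.3 0 0; 0.1 0.3 0 0"
}}

```text
time_s: 5.82
tcp_pos: [0.4597, -0.2512, 0.0888]
eef_rot: [-179.7, -0.4, 150.0]
contact_force: [-14.6, -9.0, 9.1]
gripper_width: 0.0263
```

```bash
python3 look.py
```

```text
5.825 [ 0.4597 -0.2512  0.0888] [-179.71   -0.44  150.02] [-14.6  -9.    9.1] 0.0263
brass 12 [373.42 169.75]
brass 46 [362.09 182.78]
```

Request:
{"op": "drive_tool", "data": {
  "plan": "0.1 0.25 0 0; 0.1 0.25 0 0; 0.1 0.25 0 0; 0.1 0.25 0 0"
}}

```text
time_s: 6.38
tcp_pos: [0.4594, -0.2492, 0.0885]
eef_rot: [-179.6, -0.5, 150.0]
contact_force: [-15.0, -14.8, 6.4]
gripper_width: 0.0264
```

```bash
python3 look.py
```

```text
6.375 [ 0.4594 -0.2492  0.0885] [-179.65   -0.48  150.01] [-15.  -14.8   6.4] 0.0264
brass 12 [373.42 169.75]
brass 47 [362.19 182.64]
```

Request:
{"op": "drive_tool", "data": {
  "plan": "-0.3 -0.6 0 0; -0.55 -1.25 0 0; -1.05 -1.95 0 0; -1.45 -2.5 0 0; -1.85 -2.95 0 0; -2.85 -3.75 0 0; -3.45 -4.15 0 0; -3.45 -4.15 0 0"
}}

```text
time_s: 7.42
tcp_pos: [0.4756, -0.3012, 0.0893]
eef_rot: [180.0, 0.1, 150.1]
contact_force: [-0.9, -0.0, -0.5]
gripper_width: 0.0261
```

Request:
{"op": "drive_tool", "data": {
  "plan": "0 0 0 0; 0 0 0 0",
  "fingers": -0.1
}}

```text
time_s: 7.68
tcp_pos: [0.4748, -0.3006, 0.0893]
eef_rot: [180.0, 0.0, 150.1]
contact_force: [-0.2, -0.6, 0.3]
gripper_width: 0.0411
```

Request:
{"op": "drive_tool", "data": {
  "plan": "0 0 -3 0; 0 0 -7 0; 0 0 -12 0; 0 0 -17 0; 0 0 -20 0; 0 0 -22 0; 0 0 -23 0; 0 0 -23 0"
}}

```text
time_s: 8.68
tcp_pos: [0.4748, -0.3008, 0.3193]
eef_rot: [180.0, 0.0, 150.1]
contact_force: [-0.6, 0.3, -0.3]
gripper_width: 0.048
```

```bash
python3 look.py; python3 - <<'E'
from h import *
x,y,z=.676,.215,.30
to(.60,-.30,.32,178.6)
to(.676,.215,.30,178.9)
E
```

```text
8.675 [ 0.4748 -0.3008  0.3193] [1.7998e+02 4.0000e-02 1.5009e+02] [-0.6  0.3 -0.3] 0.048
shift cm [-10.84   6.31  -0.15] turn -0.4977
shift cm [ 8.26 54.74  1.85] turn -0.5029
```

Request:
{"op": "drive_tool", "data": {
  "plan": "-10.8 6.3 0 -0.498; -10.8 6.3 0 -0.498; -10.8 6.3 0 -0.498; -10.8 6.3 0 -0.498; -10.8 6.3 0 -0.498; -10.8 6.3 0 -0.498"
}}

```text
time_s: 9.48
tcp_pos: [0.5992, -0.3003, 0.3198]
eef_rot: [-180.0, 0.1, 178.5]
contact_force: [0.4, -0.7, -0.2]
gripper_width: 0.0483
```

```bash
python3 - <<'E'
from h import *
import pickle
st()
c=cap("wrist"); pickle.dump({k:c[k] for k in("K","R","t","frame")},open("wrist2.pkl","wb"))
cv2.imwrite("pics/w4.png",cv2.resize(c["frame"][30:240,230:400,::-1],None,fx=3,fy=2.8 and 3,interpolation=cv2.INTER_CUBIC)[:600])
t=pickle.load(open("top0.pkl","rb"))
for h in(.2,.3,.4): print("lamp",h,ray(t,128,80,h),ray(t,110,92,h))
to(.70,.215,.32,178.9)
E
```

```text
9.475 [ 0.5992 -0.3003  0.3198] [-1.7999e+02  5.0000e-02  1.7850e+02] [ 0.4 -0.7 -0.2] 0.0483
lamp 0.2 [0.81646443 0.28523216 0.2       ] [0.78824588 0.32553633 0.2       ]
lamp 0.3 [0.77658808 0.24948627 0.3       ] [0.751144   0.28582771 0.3       ]
lamp 0.4 [0.73671173 0.21374038 0.4       ] [0.71404211 0.24611909 0.4       ]
shift cm [-8.750e+00  5.177e+01 -1.000e-02] turn -0.0066
```

View pics/w4.png

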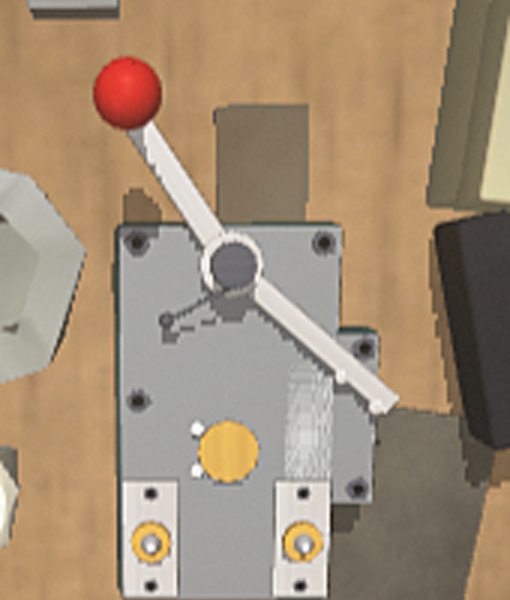

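```bash
python3 - <<'E'
from h import *
import pickle
c=pickle.load(open("wrist2.pkl","rb"))
A=lambda u,v:((u+.5)/3-.5+230,(v+.5)/3-.5+30)
J=[((0,.03,.0565),A(302.5,543)),((0,-.03,.0565),A(150.5,543))]
x,e=fit(c,[m[0] for m in J],[m[1] for m in J],[.63,-.27,0]); print("pins",x[:2],np.degrees(x[2]),e.round(1))
K=np.radians(215)
J+=[((-.106,0,.058),A(233,264)),((-.106+.065*np.cos(K),.065*np.sin(K),.092),A(128,93)),((-.122,-.044,.04),A(118,226)),((-.122,.044,.04),A(341,226))]
x,e=fit(c,[m[0] for m in J],[m[1] for m in J],[.63,-.27,0]); print("all",x[:2],np.degrees(x[2]),e.round(1))
print("blank",ray(c,*A(228,452),.044))
t=pickle.load(open("top0.pkl","rb"));s=pickle.load(open("scene0.pkl","rb"))
P=[q["K"]@np.c_[q["R"],q["t"]] for q in(t,s)]
X=cv2.triangulatePoints(P[0],P[1],np.array([103.,68]),np.array([267.,85]));X=X[:3]/X[3];print("lamp",X.ravel(),proj(t,X.ravel()),proj(s,X.ravel()))
E
```

```text
pins [ 0.63920793 -0.27126325] -1.5533282842537226 [[ 0.5  0. ]
 [-0.5 -0. ]]
all [ 0.64099732 -0.27129265] -1.708619435892776 [[ 0.5  1.6]
 [-0.5  1.4]
 [-0.   0.3]
 [-0.   0. ]
 [-1.8 -2. ]
 [ 2.4 -1.7]]
blank [ 0.60580579 -0.26952843  0.044     ]
lamp [0.82899774 0.27895926 0.2961663 ] [115.44059482  56.44741761] [252.23791988  84.99540796]
```

Request:
{"op": "drive_tool", "data": {
  "plan": "-4.8 50 1 0; -4.8 50 1 0; -4.8 50 1 0; -4.8 50 1 0; -4.8 50 1 0; -4.8 50 1 0; -4.8 50 1 0; -4.8 50 1 0",
  "fingers": -0.2
}}

```text
time_s: 10.52
tcp_pos: [0.6593, 0.1979, 0.3102]
eef_rot: [180.0, 0.1, 178.6]
contact_force: [1.4, -0.3, 0.5]
gripper_width: 0.0526
```

Request:
{"op": "drive_tool", "data": {
  "plan": "0 0 4 0; 0 0 4 0; 0 0 4 0; 0 0 4 0"
}}

```text
time_s: 11.02
tcp_pos: [0.6604, 0.1954, 0.2716]
eef_rot: [179.9, 0.2, 178.5]
contact_force: [-1.1, 0.4, -0.1]
gripper_width: 0.053
```

```bash
python3 - <<'E'
from h import *
import pickle
st()
c=cap("wrist"); pickle.dump({k:c[k] for k in("K","R","t","frame")},open("wrist3.pkl","wb"))
cv2.imwrite("pics/w5.png",cv2.resize(c["frame"][60:340,90:470,::-1],None,fx=2.1,fy=2.1,interpolation=cv2.INTER_CUBIC)[:600])
E
```

```text
11.025 [0.6604 0.1954 0.2716] [1.7992e+02 1.7000e-01 1.7854e+02] [-1.1  0.4 -0.1] 0.053
```

View pics/w5.png

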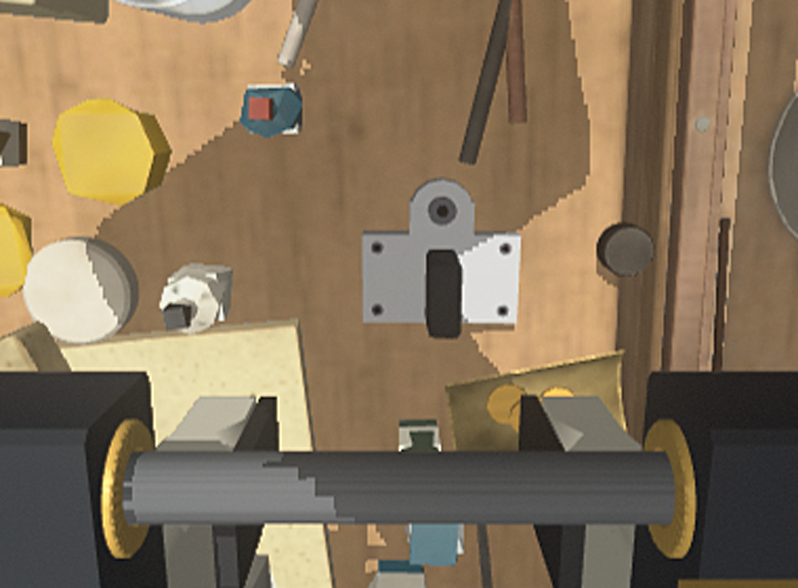

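```bash
python3 - <<'E'
from h import *
import pickle
c=pickle.load(open("wrist3.pkl","rb"))
A=lambda u,v:((u+.5)/2.1-.5+90,(v+.5)/2.1-.5+60)
P=[((-.024,-.042,.015),A(363,233)),((-.024,.042,.015),A(520,234)),((.024,-.042,.015),A(362,323)),((.024,.042,.015),A(517,322)),((-.036,0,.016),A(442,210))]
x,e=fit(c,[m[0] for m in P],[m[1] for m in P],[.67,.21,0]); print("plate",x[:2],np.degrees(x[2]));print(e.round(1))
print("grip top corners",[ray(c,*A(*q),.059).round(4)[:2] for q in((426,250),(461,250),(426,337),(462,337))])
for z in(0,.06): print("cyl",ray(c,*A(600,250),z),"beam",ray(c,*A(620,300),z),ray(c,*A(655,300),z),"bottle",ray(c,*A(230,290),z))
w=pickle.load(open("wrist1.pkl","rb"))
B=lambda u,v:((u+.5)*.7-.5,(v+.5)*.7-.5)
for z in(.1,.15): print("cup3",z,ray(w,*B(587,290),z),ray(w,*B(620,320),z),"jar",ray(w,*B(340,270),.08))
E
```

```text
plate [0.67749741 0.21815026] -1.6905687210010778
[[-0.5  0.2]
 [ 0.4  0. ]
 [ 0.3 -0.8]
 [-0.1 -0.1]
 [-0.1  0.6]]
grip top corners [array([0.6545, 0.2091]), array([0.6549, 0.2257]), array([0.6974, 0.2084]), array([0.6978, 0.2259])]
cyl [0.66704538 0.30703001 0.        ] beam [0.69569866 0.3194052  0.        ] [0.69621721 0.3390412  0.        ] bottle [0.68420757 0.10140803 0.        ]
cyl [0.65646244 0.29130745 0.06      ] beam [0.6810378  0.30192141 0.06      ] [0.68148255 0.31876282 0.06      ] bottle [0.67118212 0.1149495  0.06      ]
cup3 0.1 [ 0.6191979  -0.16924805  0.1       ] [ 0.64249718 -0.14354912  0.1       ] jar [ 0.60369154 -0.34944745  0.08      ]
cup3 0.15 [ 0.60702111 -0.18734252  0.15      ] [ 0.62717526 -0.16511265  0.15      ] jar [ 0.60369154 -0.34944745  0.08      ]
```

```bash
python3 -c "
from h import *
st();to(.677,.2175,.10,178.4);to(.677,.2175,.04,178.4)"
```

```text
11.075 [0.6602 0.1955 0.2713] [1.7993e+02 1.4000e-01 1.7855e+02] [ 0.3 -0.2  0.7] 0.0526
shift cm [-1.62  2.24 17.13] turn 0.0026
shift cm [-1.62  2.24 23.13] turn 0.0026
```

Request:
{"op": "drive_tool", "data": {
  "plan": "-1.6 2.2 5 0; -1.6 2.2 10 0; -1.6 2.2 14 0; -1.6 2.2 16 0; -1.6 2.2 16 0; -1.6 2.2 16 0",
  "fingers": -0.1
}}

```text
time_s: 11.82
tcp_pos: [0.6772, 0.2178, 0.1111]
eef_rot: [179.9, 0.1, 178.6]
contact_force: [0.1, -0.4, 0.9]
gripper_width: 0.0482
```

```bash
python3 - <<'E'
from h import *
st();to(.677,.2175,.04,178.4)
c=cap("wrist"); cv2.imwrite("pics/w6.png",c["frame"][100:420,90:470,::-1])
E
```

```text
11.825 [0.6772 0.2178 0.1111] [1.7995e+02 1.3000e-01 1.7860e+02] [ 0.1 -0.4  0.9] 0.0482
shift cm [ 0.01 -0.03  7.11] turn 0.0035
```

View pics/w6.png

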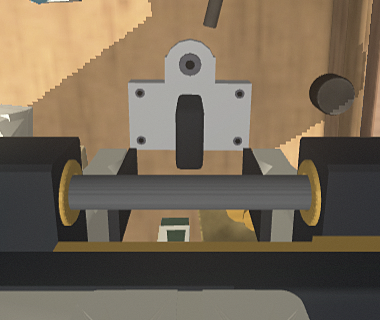

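Request:
{"op": "drive_tool", "data": {
  "plan": "0 0 3 0; 0 0 5 0; 0 0 6.5 0; 0 0 7.1 0; 0 0 7.1 0; 0 0 7.1 0"
}}

```text
time_s: 12.62
tcp_pos: [0.6766, 0.218, 0.039]
eef_rot: [180.0, 0.1, 178.6]
contact_force: [0.2, 0.0, 0.7]
gripper_width: 0.0483
```

Request:
{"op": "drive_tool", "data": {
  "plan": "0 0 0 0; 0 0 0 0; 0 0 0 0; 0 0 0 0; 0 0 0 0",
  "fingers": 1,
  "squeeze": 40
}}

```text
time_s: 13.25
tcp_pos: [0.6761, 0.2178, 0.0383]
eef_rot: [-180.0, 0.0, 178.6]
contact_force: [-1.2, -0.9, 1.4]
gripper_width: 0.0158
```

Request:
{"op": "drive_tool", "data": {
  "plan": "0 0 -2 0; 0 0 -6 0; 0 0 -11 0; 0 0 -16 0; 0 0 -21 0; 0 0 -24 0; 0 0 -25 0",
  "squeeze": 50
}}

```text
time_s: 14.12
tcp_pos: [0.6765, 0.2179, 0.2918]
eef_rot: [179.9, 0.2, 178.6]
contact_force: [-0.4, -0.0, -2.6]
gripper_width: 0.0156
```

Request:
{"op": "drive_tool", "data": {
  "plan": "0.5 -4 0 0; 1 -10 0 0; 1.5 -16 0 0; 2 -22 0 0; 2.6 -28 0 0; 2.6 -34 0 0; 2.6 -40 0 0; 2.6 -45 0 0"
}}

```text
time_s: 15.12
tcp_pos: [0.6381, -0.2335, 0.2871]
eef_rot: [180.0, -0.1, 178.6]
contact_force: [0.7, 0.2, -1.6]
gripper_width: 0.0156
```

Request:
{"op": "drive_tool", "data": {
  "plan": "0 -2.5 0 0; 0 -4 0 0; 0 -4 0 0; 0 -4 0 0; 0 -4 0 0"
}}

```text
time_s: 15.75
tcp_pos: [0.6385, -0.2703, 0.2883]
eef_rot: [180.0, 0.0, 178.7]
contact_force: [0.6, 0.7, -2.6]
gripper_width: 0.0154
```

```bash
python3 -c "
from h import *
import pickle
st();to(.638,-.2716,.14,178.5)
c=cap('wrist'); pickle.dump({k:c[k] for k in('K','R','t','frame')},open('wrist4.pkl','wb'))
"
```

```text
15.75 [ 0.6385 -0.2703  0.2883] [1.7999e+02 1.0000e-02 1.7869e+02] [ 0.6  0.7 -2.6] 0.0154
shift cm [ 0.04 -0.13 14.83] turn 0.0033
```

Request:
{"op": "drive_tool", "data": {
  "plan": "0 -0.13 5 0; 0 -0.13 10 0; 0 -0.13 13 0; 0 -0.13 15 0; 0 -0.13 15 0; 0 -0.13 15 0"
}}

```text
time_s: 16.55
tcp_pos: [0.639, -0.2727, 0.1395]
eef_rot: [-180.0, 0.1, 178.7]
contact_force: [0.7, -0.0, -1.9]
gripper_width: 0.0159
```

```bash
python3 - <<'E'
from h import *
import pickle
st();to(.638,-.2716,.101,178.5)
c=cap('wrist')
p=r.get_state()["tcp_pos"]
q=proj(c,p+[.0014-.036,.001,-.0233]); print("bush expect",q)
w=p+[.0014,.0003,-.0233]
print([proj(c,w+d).round(0) for d in([-.024,-.042,0],[-.024,.042,0],[-.053,0,0],[.024,-.042,0])])
f=c["frame"][:,:,::-1]; a=f[120:300,190:370]
cv2.circle(a:=a.copy(),(int(q[0])-190,int(q[1])-120),1,(0,0,255),-1)
cv2.imwrite("pics/w7.png",cv2.resize(a,None,fx=3.3,fy=3.3,interpolation=cv2.INTER_CUBIC))
E
```

```text
16.55 [ 0.639  -0.2727  0.1395] [-1.7997e+02  8.0000e-02  1.7866e+02] [ 0.7 -0.  -1.9] 0.0159
shift cm [0.1  0.1  3.85] turn 0.0027
bush expect [279.94805862 186.77669035]
[array([193., 213.]), array([366., 209.]), array([278., 151.]), array([200., 302.])]
```

View pics/w7.png

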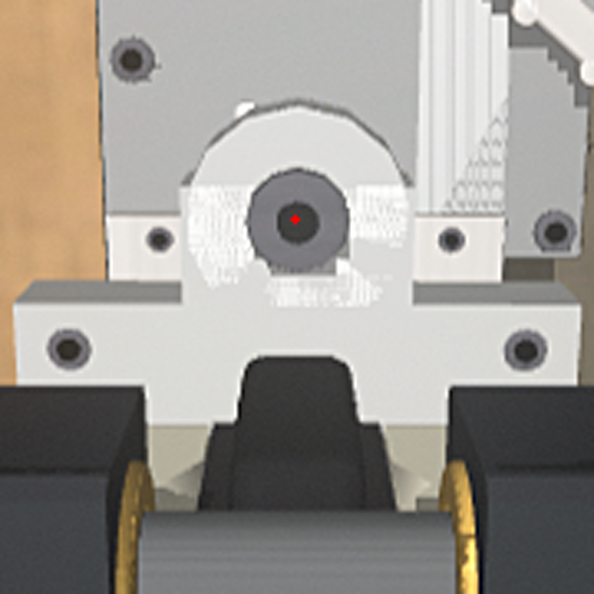

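Request:
{"op": "drive_tool", "data": {
  "plan": "0.1 0.1 1.5 0; 0.1 0.1 3 0; 0.1 0.1 3.7 0; 0.1 0.1 3.7 0; 0.1 0.1 3.7 0"
}}

```text
time_s: 17.23
tcp_pos: [0.6375, -0.2719, 0.1015]
eef_rot: [-180.0, 0.0, 178.6]
contact_force: [0.1, -0.2, -1.8]
gripper_width: 0.0158
```

Request:
{"op": "drive_tool", "data": {
  "plan": "0 0 0.2 0; 0 0 0.4 0; 0 0 0.6 0; 0 0 0.6 0; 0 0 0.6 0"
}}

```text
time_s: 17.85
tcp_pos: [0.6373, -0.2718, 0.0952]
eef_rot: [-180.0, -0.0, 178.6]
contact_force: [0.1, -0.5, -2.2]
gripper_width: 0.0157
```

Request:
{"op": "drive_tool", "data": {
  "plan": "0 0 0.2 0; 0 0 0.4 0; 0 0 0.4 0; 0 0 0.4 0"
}}

```text
time_s: 18.35
tcp_pos: [0.6373, -0.2717, 0.0912]
eef_rot: [180.0, 0.0, 178.6]
contact_force: [0.3, -0.0, -3.1]
gripper_width: 0.0159
```

Request:
{"op": "drive_tool", "data": {
  "plan": "0 0 0.15 0; 0 0 0.3 0; 0 0 0.3 0; 0 0 0.3 0"
}}

```text
time_s: 18.85
tcp_pos: [0.6378, -0.2717, 0.0884]
eef_rot: [-180.0, 0.1, 178.6]
contact_force: [3.2, 1.0, -0.9]
gripper_width: 0.0161
```

Request:
{"op": "drive_tool", "data": {
  "plan": "0 0 0.1 0; 0 0 0.2 0; 0 0 0.2 0; 0 0 0.2 0"
}}

```text
time_s: 19.35
tcp_pos: [0.6379, -0.2717, 0.0872]
eef_rot: [-180.0, 0.1, 178.6]
contact_force: [3.0, 3.8, 5.8]
gripper_width: 0.0156
```

Request:
{"op": "drive_tool", "data": {
  "plan": "-0.08 0.08 0.1 0; -0.08 0.08 0.3 0; -0.08 0.08 0.3 0; -0.08 0.08 0.3 0"
}}

```text
time_s: 19.85
tcp_pos: [0.6381, -0.2716, 0.0845]
eef_rot: [-179.9, 0.0, 178.6]
contact_force: [0.7, 1.1, 7.7]
gripper_width: 0.0158
```

Request:
{"op": "drive_tool", "data": {
  "plan": "0 0 0.1 0; 0 0 0.2 0; 0 0 0.2 0; 0 0 0.2 0"
}}

```text
time_s: 20.35
tcp_pos: [0.6381, -0.2716, 0.0832]
eef_rot: [-179.9, 0.0, 178.6]
contact_force: [-1.6, 2.8, 12.6]
gripper_width: 0.0157
```

Request:
{"op": "drive_tool", "data": {
  "plan": "0 0 0.1 0; 0 0 0.2 0; 0 0 0.2 0; 0 0 0.2 0"
}}

```text
time_s: 20.85
tcp_pos: [0.6382, -0.2716, 0.0828]
eef_rot: [-179.9, 0.1, 178.7]
contact_force: [-4.8, 4.6, 21.0]
gripper_width: 0.0153
```

Request:
{"op": "drive_tool", "data": {
  "plan": "0 0 0.1 0; 0 0 0.2 0; 0 0 0.2 0; 0 0 0.2 0"
}}

```text
time_s: 21.35
tcp_pos: [0.6382, -0.2716, 0.0827]
eef_rot: [-179.9, 0.1, 178.7]
contact_force: [-8.2, 7.7, 32.9]
gripper_width: 0.0158
```

Request:
{"op": "drive_tool", "data": {
  "plan": "0.06 0.06 -0.07 0; 0.06 0.06 -0.07 0; 0.06 0.06 -0.07 0; 0.06 0.06 -0.07 0; 0.06 0.06 -0.07 0; 0.06 0.06 -0.07 0"
}}

```text
time_s: 22.1
tcp_pos: [0.6382, -0.2716, 0.0827]
eef_rot: [-179.9, 0.2, 178.7]
contact_force: [-5.8, 4.0, 26.0]
gripper_width: 0.0156
```

```bash
python3 -c "
from h import *
st(); print(r.close_job())"
```

```text
22.1 [ 0.6382 -0.2716  0.0827] [-1.7985e+02  1.7000e-01  1.7868e+02] [-5.8  4.  26. ] 0.0156
the job is handed in; nothing more can be done
None
```

The jig is loaded, and the job was handed in at 22.1 s with the arm still pressing the plate down.

- **Lever:** I swung it to its stop, where the blank stopped moving and the push force rose. I then let it spring back. A picture showed the blank in the nest against both stop pins and the lever at rest.
- **Plate:** I gripped it across its black bar and lowered it over the pins. An in-hand view showed the bush about 0.3 mm from where I expected it. The plate met the collars at the expected height and stopped at TCP height 82.7 mm; I had predicted 82.8 mm for fully home.
- **Final hold:** The upward force was 33 N at most and 26 N at hand-in. That is well above the 13 N the springs need. The tool was tilted less than 0.2°.

**Not checked by eye:** I had used all 12 pictures, so the final seating rests on height and force readings only. The blank is hidden under the tongue and was last seen before the plate went on. Sideways forces of about 4–6 N, probably from the pins, remained at the end. I saw no contact with other things on the bench, but took no final picture to confirm it.

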